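# Close the spice tins on the lid press

## Robot

A 6-joint arm with a two-finger parallel gripper is mounted at the origin on the work surface. World frame = base frame: x ahead of the robot, y to its left, z up, the work surface at z = 0. Lengths are in mm, angles in rad, forces in N, time in s.
With the tool pointing down it reaches from about 300 to 775 mm from the base axis. Payload 14.6 kg.
Tool frame: the origin (TCP) lies at the very end of the fingers, on their centre line; the grasp point (between the pads) lies 19 mm behind it; z points along the fingers, y is the line along which they close (so a half turn about z gives the same grasp; the last joint's range is limited). The gripper opens to 94 mm and grips with 3 to 60 N. Pads are 16 mm wide; open, the fingers measure 119 mm over their backs; the gripper's body (75 mm by 177 mm) begins 78 mm behind the grasp point.
Start: joints at [1.146, 0.3, 1.521, -0, 1.321, -0.067], TCP at [192.615, 515.159, 205.446] pointing down, gripper open.
Joint ranges: [-3.03, 3.03], [-0.79, 2.21], [0.23, 2.52], [-1.04, 4.18], [0, 3.07], [-2.55, 2.55]. Speed limits (rad/s): [2.22, 2.22, 2.57, 3.14, 3.14, 3.14].

## Interface

Orientations are given as [roll, pitch, yaw] about the fixed x, y, z axes, in that order (R = Rz(yaw) Ry(pitch) Rx(roll)).
In Python, from cell import manip, eyes, ticket gives the robot as it stands. The module is installed in compiled form; this text tells all that it offers.
- The arm moves only by the tool arm_command, never from a script. Its argument "plan" is a list of rows, each a list of 5 numbers: the opening, from -1 (shut) to 1 (fully open), then the shift along the tool's x, y, z in m, then the turn about the tool's z in rad. In form: [[jaw, dx, dy, dz, roll], ...]. A call has 1 to 20 rows; each row shifts and turns the commanded pose from where the row before left it, along the tool's axes as they then stand; what a row does not reach is not made up. A row lasts 1/8 s, in which the tool goes at most 62.5 mm and 10.7 degrees, less where a joint would pass 70% of its speed; a pose out of reach is approached as far as the arm can. A call is refused whole if a number of a shift passes 0.0625 or a number of a turn 0.188, either way. A call with a gripper value outside its range is refused whole. The fingers move at their own pace and stop on an object; "newtons" is the grip in N (left out, the last holds). Time passes only in rows, so rows that do not move let the fingers close. It gives the time, the measured TCP pose, the force, the opening and the grip force at its end, in the units of the state.
- manip.read_state(): the state, without advancing time (a new reading comes with each control period).
- eyes.camera(name): name is "scene" or "top"; returns a dict with "img" (480x640x3 uint8, blue, green, red), "z_map" (480x640 float32, mm along the optical axis (not along the pixel's ray), 0 where there is no reading), "fx", "fy", "cx", "cy" (pixels), "eye" and "orientation" of the camera in the world. Camera axes: x right, y down, z forward; pixel columns grow to the right and rows downward; lengths in mm; the calibration is good to about 2 mm. A picture is of the moment at which its call begins.
- ticket.sign_off(): hands the job in; it is judged then, once.
The state is a dict: "clock": time; "joints": joint angles; "qd": joint speeds; "effort": joint torques, N m; "eef_pos": TCP position; "eef_rot": TCP orientation; "wrist_force": force on the tool from outside, world axes, zero at the start; "moment": the same for the moment, N m; "finger_gap": finger opening in mm; "finger_force": force on a finger pad.
Only numpy, scipy, OpenCV 4.12 (cv2) and the standard library are available. Lean on these libraries where they do the work, as an engineer would, in place of code of your own. Each camera call takes 0.05 s, during which the arm holds its last target. There are 200 camera calls.

## Task

Close the spice tins with the lid press: first turn its knob until the yellow pointer stands on the red mark, and leave it there. Then, tin by tin, stand the tin in the press's nest, push the pedal fully down to its stop so that the jaw presses the lid home, let the pedal come up again, and put the closed tin upright on the aluminium tray. Push neither lids nor jaw with the gripper, and leave the bowl, the oil bottle and the pepper mill where they stand.

Things in the scene. Friction and masses are not known exactly. Their poses are not given: they have to be found in the camera images.
- press: lid press, a grey-painted machine fixed on the counter; origin on the counter under the nest centre; x from its front (robot's side) to its back, y to its left, z up. Base plate x -80..170, y -195..195 mm, 15 mm high. Pedal on its right (y -150), knob and scale on its left (y 135). Two 45 x 12 mm columns, 130 mm high, at x 135, y +-24 mm carry the red jaw.
- nest (a point): centre of the nest floor (black rubber disc) where a tin stands, 15 mm above the counter; axes as the press. Aluminium fence 8 mm high on the left, right and back, 33 mm from the centre; open at the front. With the pedal up there is free room above the nest to set a tin down from above with the fingers on its left and right.
- jaw_pad (a point): centre of the rubber pad (26 mm across) under the tip of the red jaw, a 26 mm wide arm hinged 130 mm behind the nest centre, 112 mm above the counter. At rest it stands open, leaning back, the pad some 60 mm behind the nest centre and 225 mm above the counter (jaw top 255 mm): go round it. Pressing the pedal swings it down onto the lid of the tin in the nest.
- pedal_pad (a point): centre of the top of the black rubber pad (50 x 66 mm) at the free front end of the pedal: a steel plate hinged at its back end (press x 85, y -150 mm, 31 mm above the counter), rising to the front at rest. The point is 125 mm from the hinge, about 108 mm above the counter at rest, about 39 mm at the stop and then about 26 mm further to the front. Moves with the pedal.
- pedal (a joint): pedal angle: 0 at rest (up), 0.60 rad fully down at its stop. A spring brings it back: about 3 N at the pad at first, 6 N at the stop, up to about 16 N near the stop while a lid goes in. The lid goes in over the last 3 mm of the travel at the pad and is home only with the pedal at its stop.
- knob_grip (a point): adjusting knob on the left side of the press (press x -10, y 135 mm): black knob 48 mm across, its bar grip 46 mm long, 14 mm wide, 32 mm high, top 59 mm above the counter; the point is on the knob's vertical axis at the height to grip. Grip it across the bar. Its x axis lies along the bar and turns with the knob.
- knob (a joint): knob angle, 0 to 5.0 rad, growing as the knob turns clockwise seen from above. One radian moves the pointer 10 mm towards +y of the press. Light friction (0.03 N m); it stays where it is left. At 0 the bar lies along the press's x axis.
- pointer_tip (a point): tip of the yellow pointer that slides along the white scale behind the knob, along the press's y axis; driven by the knob only.
- mark: small red mark at the front edge of the white scale; its origin is on its centre line, at its tip; its axes are parallel to the press's axes. The pointer is on the mark when the pointer tip has the same y as the mark in this frame.
- tray: aluminium tray fixed on the counter, 240 (x) x 130 (y) mm outside, 5 mm walls 15 mm high, 5 mm floor; origin at the centre of its underside, z up. Room for three tins in a row along its x.
- tin_a: blue round tin, 54 mm across, 70 mm high to its rim, about 0.24 kg; origin at the centre of its underside, z up. A brass lid (40 mm across) stands in its mouth. May be absent.
- lid_a (a joint): how far the lid of the blue tin has been pushed in from its start height of 7 mm above the rim: 0 to 0.007 m; below 0.001 at the start, about 0.0065 when the press has pushed it home (nearly level with the rim). It takes about 4 N on the lid and stays where it is left.
- tin_b: yellow round tin, 54 mm across, 70 mm high to its rim, about 0.24 kg; origin at the centre of its underside, z up. A brass lid (40 mm across) stands in its mouth. May be absent.
- lid_b (a joint): how far the lid of the yellow tin has been pushed in from its start height of 7 mm above the rim: 0 to 0.007 m; below 0.001 at the start, about 0.0065 when the press has pushed it home (nearly level with the rim). It takes about 4 N on the lid and stays where it is left.
- tin_c: green round tin, 54 mm across, 70 mm high to its rim, about 0.24 kg; origin at the centre of its underside, z up. A brass lid (40 mm across) stands in its mouth. May be absent.
- lid_c (a joint): how far the lid of the green tin has been pushed in from its start height of 7 mm above the rim: 0 to 0.007 m; below 0.001 at the start, about 0.0065 when the press has pushed it home (nearly level with the rim). It takes about 4 N on the lid and stays where it is left.
- bowl: bystander: steel bowl, 100 mm across, 50 mm high, standing; origin at the centre of its underside
- oil: bystander: amber oil bottle, 64 mm across, 190 mm high, standing; origin at the centre of its underside
- mill: bystander: dark wooden pepper mill, 48 mm across, 120 mm high, standing; origin at the centre of its underside
Mind the look-alikes: they are no part of the job. Leave any orange look-alike of the tin_b alone.

How it is judged:
By the outcome, as a careful person would: the job done as asked, in the order asked, and still so for the second after the job is handed in, with the robot touching nothing.
Of tin_a, tin_b, tin_c only 2 to 3 are there at a start; the rules pass over those that are not, and their reading is None.
At some moment in a run one of tin_a, tin_b, tin_c may be knocked a few centimetres aside while the robot is not near it.
It also fails if it takes over 210 s, if anything falls off the work surface, if the arm or the gripper's body presses on something with over 40 N, if the wrist force passes 120 N, or if a joint passes its speed limit or range.

## Working session

There is one attempt and no reset: what is moved stays moved. The work goes in short steps, Python scripts to look and compute and a tool call to move; the robot and the scene stay as the last step left them, time stands still between calls to the robot, and variables do not carry over. Pictures are saved under pics/ and viewed, at most 14 in all, crops included, and the job is handed in when it is done.

Besides the shell and the picture viewer there is one more tool, called after ">>>" as a command line: name --pt "numbers of a row" for each row, then --argument value for the rest. arm_command: Moves the arm, as the interface text tells. Its arguments: {"type":"object","properties":{"plan":{"type":"array"},"newtons":{"type":"number"}},"required":["plan"]}

```bash
mkdir -p pics
cat > h.py <<'E'
import numpy as np, cv2
from scipy.spatial.transform import Rotation as R
from cell import manip, eyes, ticket
def cam(n):
    c=eyes.camera(n); o=np.array(c["orientation"],float)
    c["R"]=o if o.shape==(3,3) else (R.from_euler('xyz',o).as_matrix() if o.size==3 else R.from_quat(o).as_matrix())
    return c
def pix(c,u,v,z=None):
    d=c["R"]@np.array([(u-c["cx"])/c["fx"],(v-c["cy"])/c["fy"],1.]); e=np.array(c["eye"])
    if z is not None: return e+d*(z-e[2])/d[2]
    return e+d*c["z_map"][int(round(v)),int(round(u))]
def proj(c,p):
    q=c["R"].T@(np.array(p)-np.array(c["eye"])); return q[0]/q[2]*c["fx"]+c["cx"],q[1]/q[2]*c["fy"]+c["cy"]
def cloud(c):
    v,u=np.mgrid[0:480,0:640]; z=c["z_map"]
    q=np.stack([(u-c["cx"])/c["fx"]*z,(v-c["cy"])/c["fy"]*z,z],-1)
    return q@c["R"].T+np.array(c["eye"])
E
python3 - <<'E'
from h import *
for n in("top","scene"):
    c=cam(n); cv2.imwrite(f"pics/{n}0.png",c["img"]); print(n,c["eye"],c["orientation"],c["fx"],c["fy"],c["cx"],c["cy"])
print(manip.read_state())
E
```

```text
top [ 382.5432404   -49.49456341 1303.68341913] [-2.95792087  0.02518041 -1.59624065] 509.53429402681877 509.53429402681877 312.23159177302875 237.23395296148584
scene [1552.32198701 -357.73310919  837.3322509 ] [-2.16683077 -0.0140412   1.25943651] 485.839293333007 485.839293333007 322.6047139837975 234.31244084263417
{'clock': 0.1, 'joints': array([ 1.14639457e+00,  3.00406086e-01,  1.52152131e+00, -1.54803546e-05,
        1.32066050e+00, -6.66149781e-02]), 'qd': array([-0.00099046, -0.00211122, -0.00230256, -0.00047208,  0.00139702,
        0.00093809]), 'effort': array([ 3.21647960e-03, -5.32635355e+01, -3.53289199e+01,  7.10139703e-02,
        2.34016153e-02, -1.08331852e-05]), 'eef_pos': array([192.53187867, 514.95852732, 204.94726436]), 'eef_rot': array([-3.14059862e+00, -5.12874841e-05,  2.78380969e+00]), 'wrist_force': array([-0.32572609,  0.28873935, -0.03813236]), 'moment': array([ 0.00065049, -0.00453429, -0.02392593]), 'finger_force': 0.0, 'finger_gap': 93.93348143491342}
```

View pics/top0.png

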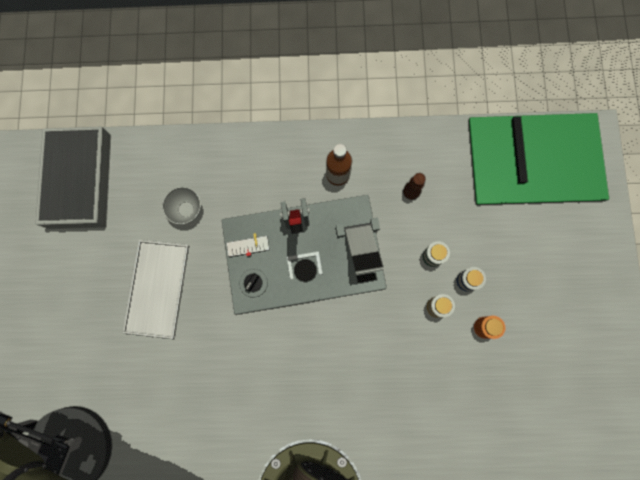

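View pics/scene0.png

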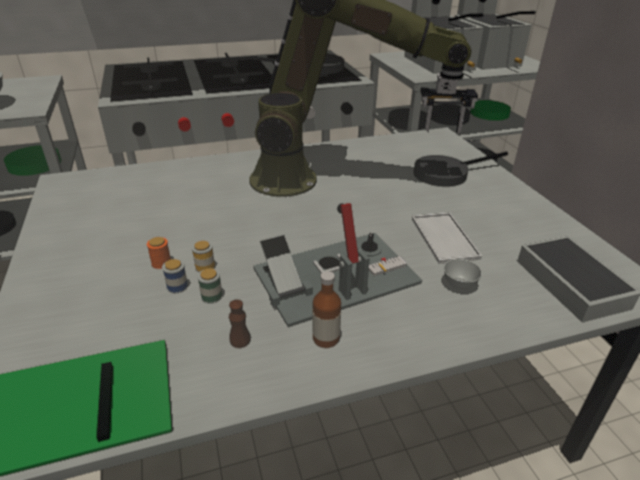

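The top view shows the tins at (437,254), (473,279) and (442,307), the orange look-alike at (490,327), the press around (305,255) and the tray at (157,290). In the scene view they are blue (175,275), yellow (203,255), green (209,285) and orange (159,252). So in the top view: green (437,254), blue (473,279), yellow (442,307).

Run:
```python
from h import *
c=cam("top"); s=cam("scene")
cv2.imwrite("pics/press.png",cv2.resize(c["img"][190:320,215:390],None,fx=4.5,fy=4.5,interpolation=cv2.INTER_CUBIC))
a=cv2.resize(s["img"][225:310,135:235],None,fx=4,fy=4,interpolation=cv2.INTER_CUBIC)
b=cv2.resize(s["img"][225:310,350:430],None,fx=4,fy=4,interpolation=cv2.INTER_CUBIC)
cv2.imwrite("pics/tins.png",np.hstack([a,b]))
P=cloud(c)
# tin tops
for u,v in[(438,252),(474,278),(443,306),(490,326)]:
    w=P[v-14:v+15,u-14:u+15].reshape(-1,3); w=w[(w[:,2]>62)]
    print((u,v),w[:,2].max().round(1),((w.min(0)+w.max(0))/2).round(1),(w.max(0)-w.min(0)).round(1))
# press plate corners, tray corners
for q,z in(([(222,218),(370,196),(385,289),(235,313)],15),([(141,241),(188,245),(174,338),(125,333)],15)):
    k=[pix(c,u,v,z).round(1)[:2] for u,v in q]; print(k,np.mean(k,0))
print("nest",pix(c,305,271,15))
```

```text
(438, 252) 1303.7 [ 487.2 -203.1  683.2] [ 209.3  307.3 1240.9]
(474, 278) 1303.7 [ 455.3 -244.6  683. ] [ 145.5  390.2 1241.4]
(443, 306) 1303.7 [ 423.7 -204.5  683. ] [  82.3  310.1 1241.3]
(490, 326) 1303.7 [ 383.9 -262.1  682.9] [  51.7  425.1 1241.5]
[array([680.7, 210.4]), array([ 727.4, -176.4]), array([ 484.8, -202.9]), array([435. , 175.9])] [581.975   1.75 ]
[array([626.2, 420.9]), array([612. , 298.1]), array([377.1, 328.7]), array([392.6, 452.8])] [501.975 375.125]
nest [536.01174197  -2.53275841  15.        ]
```

View pics/press.png

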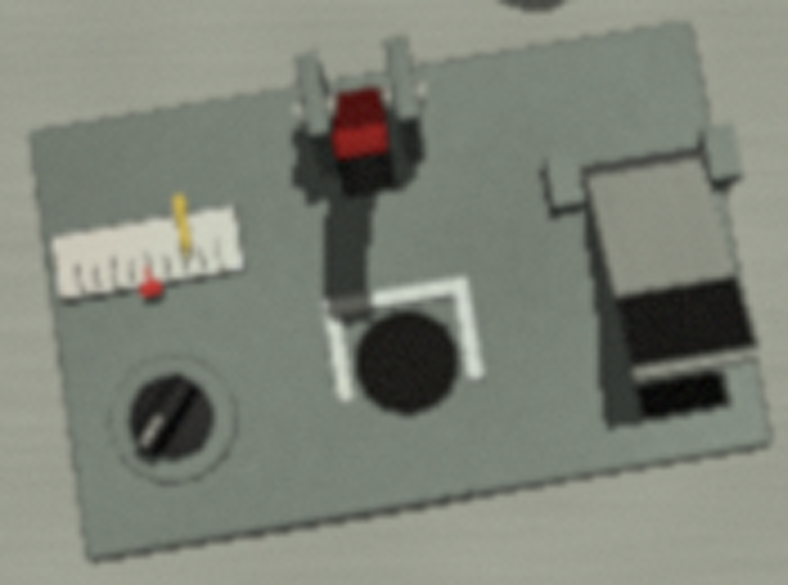

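View pics/tins.png

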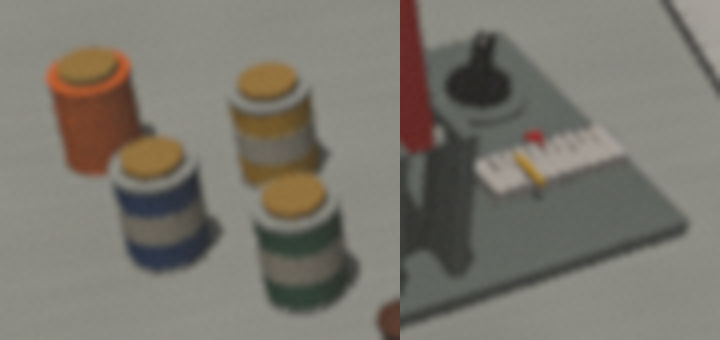

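The crops confirm the identities: the blue, yellow and green tins are banded and the orange look-alike is plain. In the press crop, the pointer tip is at about (187,250), the mark tip at (150,270), the knob at (172,418), the nest disc at (407,362) and the pedal pad at (685,320).

```bash
cat >> h.py <<'E'
def tins(c,n=None):
    P=cloud(c); P[c["z_map"]<=0]=0
    m=((P[...,2]>55)&(P[...,2]<95)&(P[...,0]<775)).astype(np.uint8)
    k,l,st,ce=cv2.connectedComponentsWithStats(m)
    out=[]
    for i in range(1,k):
        if st[i,4]<150: continue
        w=P[l==i]; b=c["img"][l==i].mean(0)
        r=w[w[:,2]>64]
        if len(r)<50: continue
        (x,y),rad=cv2.minEnclosingCircle(r[:,:2].astype(np.float32))
        out.append((ce[i].round(),round(x,1),round(y,1),round(rad,1),np.median(w[:,2]).round(1),b.round()))
    return out
E
python3 - <<'E'
from h import *
c=cam("top"); P=cloud(c)
for t in tins(c): print(*t)
w=P[180:330,205:400].reshape(-1,3); w=w[(w[:,2]>11)&(w[:,2]<20)]
print(cv2.minAreaRect(w[:,:2].astype(np.float32)))
w=P[230:350,115:200].reshape(-1,3); w=w[(w[:,2]>9)&(w[:,2]<22)]
print("tray",cv2.minAreaRect(w[:,:2].astype(np.float32)))
f=lambda a,b:(215+a/4.5-.4,190+b/4.5-.4)
for n,q in dict(ptr=(187,248),ptrtail=(180,200),mark=(148,270),markb=(152,290),knob=(172,418),bar1=(150,440),bar2=(190,383),pad=(685,320),nest=(407,362),scale=(110,265)).items():
    print(n,np.round(f(*q)),pix(c,*f(*q)).round(1))
E
```

```text
[ 68. 203.] 718.6 595.9 76.3 59.8 [76. 82. 80.]
[362. 245.] 578.8 -148.1 37.8 72.3 [122. 134. 131.]
[438. 253.] 566.4 -330.2 28.2 72.8 [127. 172. 184.]
[474. 278.] 501.7 -411.8 28.0 72.8 [119. 161. 177.]
[443. 306.] 437.5 -332.2 27.6 72.8 [125. 170. 184.]
[493. 327.] 383.8 -447.2 28.3 73.2 [ 73. 133. 180.]
((609.0748291015625, 2.5139923095703125), (302.6649169921875, 398.7877502441406), 8.116025924682617)
tray ((503.37579345703125, 379.72088623046875), (133.0819854736328, 240.22799682617188), 82.1275634765625)
ptr [256. 245.] [604.9 119.6  30.2]
ptrtail [255. 234.] [632.8 123.6  29.4]
mark [247. 250.] [593.1 141.9  29. ]
markb [248. 254.] [581.9 140.   27.2]
knob [253. 282.] [506.1 124.5  59. ]
bar1 [248. 287.] [494.6 136.8  57.3]
bar2 [257. 275.] [525.2 114.8  57.1]
pad [367. 261.] [ 545.2 -152.5  108.1]
nest [305. 270.] [538.3  -2.7  16.3]
scale [239. 248.] [597.  163.8  27.1]
```

```bash
cat >> h.py <<'E'
def go(x,y,z,yaw=None):
    s=manip.read_state(); p=s["eef_pos"]; w=R.from_euler('xyz',s["eef_rot"]); a=w.as_euler('xyz')[2]
    d=w.inv().apply(np.array([x,y,z])-p)/1000
    out=f"at {p.round(1)} yaw {a:.3f} shift {d.round(4)}"
    if yaw is not None: out+=f" turn {(a-yaw+np.pi/2)%np.pi-np.pi/2:.3f}"
    print(out,"j6 %.2f"%s["joints"][5])
E
python3 -c "
from h import *
go(510,129.5,100,2.52)"
```

```text
at [192.6 515.1 205.2] yaw 2.784 shift [-0.4323 -0.2499  0.1053] turn 0.264 j6 -0.07
```

>>> arm_command --pt "0 -0.036 -0.021 0 0" --pt "0 -0.036 -0.021 0 0" --pt "0 -0.036 -0.021 0 0" --pt "0 -0.036 -0.021 0 0" --pt "0 -0.036 -0.021 0 0" --pt "0 -0.036 -0.021 0 0" --pt "0 -0.036 -0.021 0 0" --pt "0 -0.036 -0.021 0 0" --pt "0 -0.036 -0.021 0 0" --pt "0 -0.036 -0.021 0 0" --pt "0 -0.036 -0.021 0 0" --pt "0 -0.036 -0.021 0 0" --pt "0 0 0 0.03 0.13" --pt "0 0 0 0.03 0.134" --pt "0 0 0 0.03 0" --pt "0 0 0 0 0"

```text
clock: 2.25
eef_pos: [508.0, 127.6, 113.9]
eef_rot: [-3.139, -0.003, 2.52]
wrist_force: [0.2, -0.7, 0.6]
finger_gap: 46.8
finger_force: 0.0
```

```bash
python3 -c "
from h import *
go(510,129.5,34,2.52)
c=cam('top');cv2.imwrite('pics/k1.png',cv2.resize(c['img'][190:320,215:390],None,fx=4.5,fy=4.5,interpolation=cv2.INTER_CUBIC))"
```

```text
at [508.  127.6 113.9] yaw 2.520 shift [-0.0007  0.0029  0.0798] turn -0.000 j6 -0.77
```

>>> arm_command --pt "0 -0.001 0.003 0.02 0" --pt "0 0 0 0.02 0" --pt "0 0 0 0.02 0" --pt "0 0 0 0.02 0" --pt "0 0 0 0 0" --pt "-1 0 0 0 0" --pt "-1 0 0 0 0" --pt "-1 0 0 0 0" --pt "-1 0 0 0 0" --pt "-1 0 0 0 0" --pt "-1 0 0 0 0" --newtons 8

```text
clock: 3.68
eef_pos: [511.7, 129.7, 35.8]
eef_rot: [3.141, 0.0, 2.52]
wrist_force: [-2.1, -0.6, 5.4]
finger_gap: 14.3
finger_force: 7.9
```

>>> arm_command --pt "-1 0 0 0 0.12" --pt "-1 0 0 0 0.12" --pt "-1 0 0 0 0.12" --pt "-1 0 0 0 0.12" --pt "-1 0 0 0 0.12" --pt "-1 0 0 0 0.12" --pt "-1 0 0 0 0.12" --pt "-1 0 0 0 0.12" --pt "-1 0 0 0 0.12" --pt "-1 0 0 0 0.12" --pt "-1 0 0 0 0.12" --pt "-1 0 0 0 0.12" --pt "-1 0 0 0 0.12" --pt "-1 0 0 0 0.12" --pt "-1 0 0 0 0.12" --pt "-1 0 0 0 0.12" --pt "-1 0 0 0 0.12" --pt "-1 0 0 0 0.12" --pt "-1 0 0 0 0" --pt "-1 0 0 0 0"

```text
clock: 6.18
eef_pos: [510.5, 130.0, 35.5]
eef_rot: [-3.14, 0.002, 0.36]
wrist_force: [-9.4, 1.9, 9.9]
finger_gap: 14.1
finger_force: 8.0
```

Run:
```python
from h import *
go(510,129.5,34,2.52)
c=cam('top');s=cam('scene')
a=cv2.resize(c['img'][225:265,215:285],None,fx=10,fy=10,interpolation=cv2.INTER_CUBIC)[:,:700]
b=cv2.resize(s['img'][250:280,360:430],None,fx=10,fy=10,interpolation=cv2.INTER_CUBIC)[:200]
b=cv2.resize(s['img'][255:275,360:430],None,fx=10,fy=10,interpolation=cv2.INTER_CUBIC)
cv2.imwrite('pics/k2.png',np.vstack([a[:400],b]))
```

```text
at [510.5 130.   35.5] yaw 0.360 shift [-0.0007  0.0003  0.0015] turn 0.981 j6 1.39
```

View pics/k2.png

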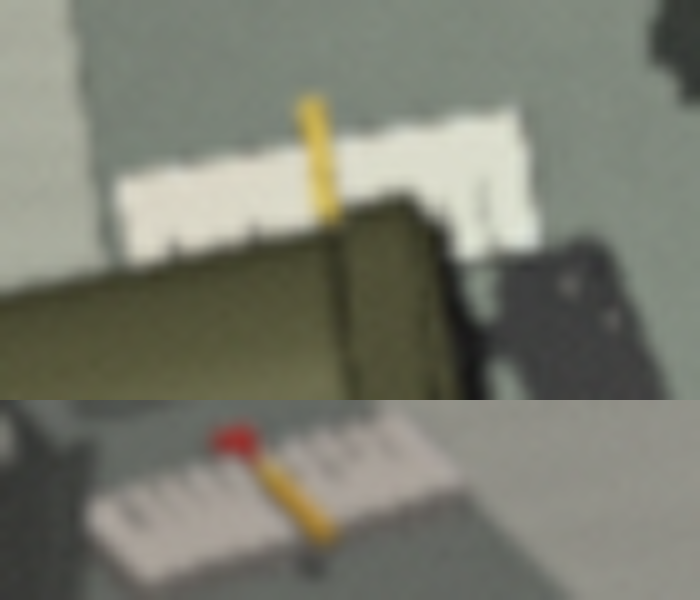

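The pointer is now close to the red mark. In the scene crop the pointer tip is at about (255,455) and the mark at (235,440). I'll measure the rest by colour.

```bash
cat >> h.py <<'E'
def ptr(c,img,box,col,z):
    u0,v0,u1,v1=box; h=cv2.cvtColor(img[v0:v1,u0:u1],cv2.COLOR_BGR2HSV).astype(int); H,S=h[...,0],h[...,1]
    m=(S>110)&(((H>15)&(H<35)) if col=='y' else ((H<8)|(H>172)))
    v,u=np.nonzero(m); w=S[m]
    Q=np.array([pix(c,a+u0,b+v0,z)[:2] for a,b in zip(u,v)]); ex=np.array([np.cos(.138),np.sin(.138)]); ey=np.array([-ex[1],ex[0]])
    q=(Q-[538,-3]); return len(u),"x %.1f y %.2f xr %.1f..%.1f"%((q@ex*w).sum()/w.sum(),(q@ey*w).sum()/w.sum(),(q@ex).min(),(q@ex).max()), "axis slope",np.polyfit(q@ex,q@ey,1)[0].round(2)
E
python3 - <<'E'
from h import *
c=cam('top');s=cam('scene')
T=cv2.imread('pics/top0.png');S=cv2.imread('pics/scene0.png')
for z in(27,30):
  print(z)
  print('top0 y',ptr(c,T,(220,228,275,262),'y',z)); print('top0 r',ptr(c,T,(220,228,275,262),'r',z))
  print('top1 y',ptr(c,c['img'],(220,228,275,262),'y',z))
  B=(368,252,425,282)
  print('sc0 y',ptr(s,S,B,'y',z));print('sc0 r',ptr(s,S,B,'r',z));print('sc1 y',ptr(s,s['img'],B,'y',z));print('sc1 r',ptr(s,s['img'],B,'r',z))
E
```

```text
27
top0 y (19, 'x 100.1 y 113.39 xr 85.6..112.2', 'axis slope', np.float64(0.01))
top0 r (15, 'x 64.0 y 135.68 xr 60.1..68.6', 'axis slope', np.float64(0.05))
top1 y (23, 'x 99.5 y 135.40 xr 83.9..113.1', 'axis slope', np.float64(0.03))
sc0 y (17, 'x 94.0 y 116.24 xr 79.0..108.4', 'axis slope', np.float64(-0.04))
sc0 r (8, 'x 63.5 y 139.26 xr 59.0..69.2', 'axis slope', np.float64(0.03))
sc1 y (18, 'x 95.0 y 138.50 xr 79.3..108.9', 'axis slope', np.float64(-0.03))
sc1 r (9, 'x 64.1 y 139.34 xr 59.0..70.4', 'axis slope', np.float64(0.07))
30
top0 y (19, 'x 99.5 y 113.07 xr 85.0..111.6', 'axis slope', np.float64(0.01))
top0 r (15, 'x 63.5 y 135.30 xr 59.6..68.1', 'axis slope', np.float64(0.05))
top1 y (23, 'x 98.9 y 135.03 xr 83.3..112.4', 'axis slope', np.float64(0.03))
sc0 y (17, 'x 97.2 y 113.99 xr 82.2..111.6', 'axis slope', np.float64(-0.04))
sc0 r (8, 'x 66.8 y 136.93 xr 62.4..72.5', 'axis slope', np.float64(0.03))
sc1 y (18, 'x 98.2 y 136.17 xr 82.6..112.1', 'axis slope', np.float64(-0.03))
sc1 r (9, 'x 67.4 y 137.01 xr 62.4..73.7', 'axis slope', np.float64(0.07))
```

>>> arm_command --pt "-1 0 0 0 0.05" --pt "-1 0 0 0 0" --pt "-1 0 0 0 0" --pt "0 0 0 0 0" --pt "0 0 0 0 0" --pt "0 0 0 0 0" --pt "0 0 0 -0.03 0" --pt "0 0 0 -0.05 0" --pt "0 0 0 -0.06 0" --pt "0 0 0 -0.06 0" --pt "0 -0.06 0 0 0" --pt "0 -0.06 0 0 0" --pt "0 -0.06 0 0 0" --pt "0 0 0 0 0"

```text
clock: 8.12
eef_pos: [338.0, 74.2, 236.1]
eef_rot: [3.141, -0.003, 0.309]
wrist_force: [0.9, -0.3, 0.5]
finger_gap: 47.0
finger_force: 0.0
```

Run:
```python
from h import *
c=cam('top');s=cam('scene')
for z in(28,30):
  B=(220,228,275,262);print(z,ptr(c,c['img'],B,'y',z),ptr(c,c['img'],B,'r',z))
  B=(368,252,425,282);print(ptr(s,s['img'],B,'y',z),ptr(s,s['img'],B,'r',z))
cv2.imwrite('pics/k3.png',cv2.resize(c['img'][225:300,215:285],None,fx=8,fy=8,interpolation=cv2.INTER_CUBIC))
```

```text
28 (18, 'x 101.2 y 136.09 xr 86.7..113.3', 'axis slope', np.float64(0.03)) (15, 'x 63.8 y 135.54 xr 59.9..68.4', 'axis slope', np.float64(0.05))
(21, 'x 95.8 y 138.26 xr 80.4..111.1', 'axis slope', np.float64(-0.05)) (9, 'x 65.2 y 138.57 xr 60.1..71.5', 'axis slope', np.float64(0.07))
30 (18, 'x 100.8 y 135.84 xr 86.3..112.8', 'axis slope', np.float64(0.03)) (15, 'x 63.5 y 135.29 xr 59.6..68.1', 'axis slope', np.float64(0.05))
(21, 'x 98.0 y 136.70 xr 82.6..113.2', 'axis slope', np.float64(-0.05)) (9, 'x 67.4 y 137.01 xr 62.4..73.7', 'axis slope', np.float64(0.07))
```

View pics/k3.png

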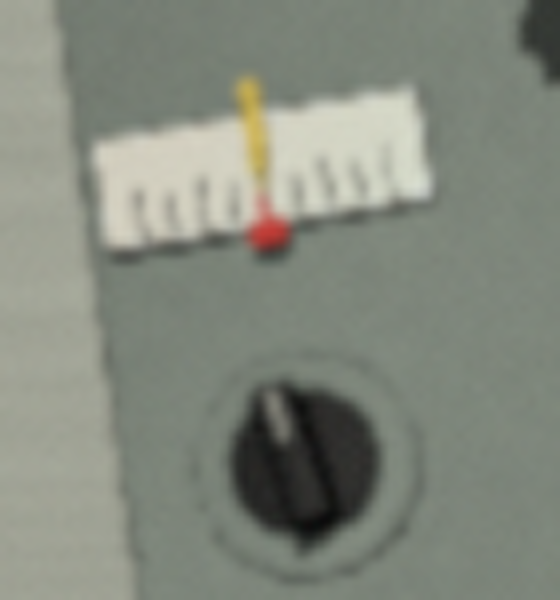

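The pointer tip (260,175) is in line with the mark tip (262,195), within about 0.5 mm, so the knob is set. Next is the yellow tin: in the top view (443,306), not the orange look-alike at (490,327).

Run:
```python
from h import *
go(437.5,-332,165,.138)
c=cam("top")
for t in tins(c): print(*t)
P=cloud(c)
for n,b,lo in(("mill",(395,165,430,205),25),("oil",(320,140,360,190),25),("bowl",(158,183,208,232),25)):
    w=P[b[1]:b[3],b[0]:b[2]].reshape(-1,3); w=w[(w[:,2]>lo)&(w[:,2]<250)]; print(n,((w.min(0)+w.max(0))/2).round(),w.max(0).round(),w.min(0).round())
```

```text
at [340.6  74.8 236. ] yaw 0.309 shift [-0.0317  0.417   0.0711] turn 0.171 j6 1.37
[ 67. 203.] 723.1 594.5 85.8 59.8 [78. 84. 83.]
[363. 245.] 585.8 -147.9 36.8 72.8 [127. 139. 136.]
[438. 253.] 565.8 -329.7 28.2 72.2 [131. 177. 190.]
[474. 278.] 501.3 -411.8 28.3 72.7 [124. 168. 185.]
[443. 306.] 437.6 -333.0 27.7 72.6 [129. 175. 190.]
[493. 327.] 383.8 -446.6 28.5 72.6 [ 76. 137. 187.]
[315. 471.] 63.9 -15.4 42.8 73.0 [27. 39. 39.]
mill [ 738. -286.   74.] [ 759. -266.  123.] [ 717. -306.   25.]
oil [789. -95. 110.] [818. -63. 195.] [ 759. -126.   26.]
bowl [710. 309.  40.] [759. 358.  56.] [662. 259.  25.]
```

>>> arm_command --pt "1 -0.003 0.038 0 0" --pt "1 -0.003 0.038 0 0" --pt "1 -0.003 0.038 0 0" --pt "1 -0.003 0.038 0 0" --pt "1 -0.003 0.038 0 0" --pt "1 -0.003 0.038 0 0" --pt "1 -0.003 0.038 0 0" --pt "1 -0.003 0.038 0 0" --pt "1 -0.003 0.038 0 0" --pt "1 -0.003 0.038 0 0" --pt "1 -0.002 0.037 0 0" --pt "1 0 0 0.03 0.09" --pt "1 0 0 0.04 0.08" --pt "1 0 0 0 0" --pt "1 0 0 0 0"

```text
clock: 10.15
eef_pos: [437.6, -332.6, 166.4]
eef_rot: [3.141, -0.001, 0.142]
wrist_force: [-0.8, 0.1, 1.3]
finger_gap: 94.0
finger_force: 0.0
```

Run:
```python
from h import *
go(437.5,-332.6,27,.138)
```

```text
at [ 437.6 -332.6  166.4] yaw 0.142 shift [-2.000e-04 -1.000e-04  1.394e-01] turn 0.004 j6 0.71
```

>>> arm_command --pt "1 0 0 0.04 0" --pt "1 0 0 0.04 0" --pt "1 0 0 0.035 0" --pt "1 0 0 0.024 0" --pt "1 0 0 0 0" --pt "-1 0 0 0 0" --pt "-1 0 0 0 0" --pt "-1 0 0 0 0" --pt "-1 0 0 0 0" --pt "-1 0 0 0 0" --pt "-1 0 0 0 0" --pt "-1 0 0 -0.02 0" --pt "-1 0 0 -0.04 0" --pt "-1 0 0 -0.04 0" --pt "-1 0 0 -0.04 0" --pt "-1 0 0 0 0" --newtons 20

```text
clock: 12.15
eef_pos: [437.5, -332.8, 168.8]
eef_rot: [3.138, -0.003, 0.14]
wrist_force: [-0.3, -0.0, -3.7]
finger_gap: 53.7
finger_force: 20.0
```

Run:
```python
from h import *
go(538,-3,165,.138)
```

```text
at [ 437.5 -332.8  168.8] yaw 0.140 shift [ 0.1454 -0.3126  0.0031] turn 0.002 j6 0.71
```

>>> arm_command --pt "-1 0.0145 -0.0313 0 0" --pt "-1 0.0145 -0.0313 0 0" --pt "-1 0.0145 -0.0313 0 0" --pt "-1 0.0145 -0.0313 0 0" --pt "-1 0.0145 -0.0313 0 0" --pt "-1 0.0145 -0.0313 0 0" --pt "-1 0.0145 -0.0313 0 0" --pt "-1 0.0145 -0.0313 0 0" --pt "-1 0.0145 -0.0313 0 0" --pt "-1 0.0145 -0.0313 0 0" --pt "-1 0 0 0 0" --pt "-1 0 0 0.04 0" --pt "-1 0 0 0.04 0" --pt "-1 0 0 0 0" --pt "-1 0 0 0 0"

```text
clock: 14.02
eef_pos: [537.2, -2.4, 87.5]
eef_rot: [3.141, -0.001, 0.139]
wrist_force: [1.0, -0.2, -2.8]
finger_gap: 53.7
finger_force: 20.0
```

Run:
```python
from h import *
go(538,-3,43,.138)
c=cam('top');s=cam('scene')
a=cv2.resize(c['img'][225:305,265:345],None,fx=5,fy=5,interpolation=cv2.INTER_CUBIC)
b=cv2.resize(s['img'][220:300,290:370],None,fx=5,fy=5,interpolation=cv2.INTER_CUBIC)
cv2.imwrite('pics/n1.png',np.hstack([a,b]))
```

```text
at [537.2  -2.4  87.5] yaw 0.139 shift [0.0007 0.0007 0.0445] turn 0.001 j6 1.36
```

View pics/n1.png

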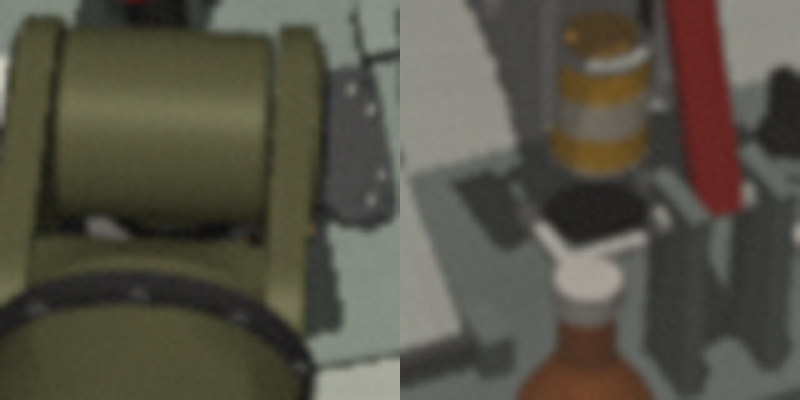

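The yellow tin (bottom at about (600,165)) hangs squarely above the black nest disc (598,215), inside the fence. I'll lower it.

>>> arm_command --pt "-1 0 0 0.02 0" --pt "-1 0.001 0.001 0.015 0" --pt "-1 0 0 0.007 0" --pt "-1 0 0 0.001 0" --pt "-1 0 0 0 0" --pt "-1 0 0 0 0"

```text
clock: 14.88
eef_pos: [538.2, -2.8, 43.9]
eef_rot: [3.141, -0.001, 0.14]
wrist_force: [0.6, 0.8, -2.7]
finger_gap: 53.6
finger_force: 20.0
```

>>> arm_command --pt "-1 0 0 0.001 0" --pt "-1 0 0 0.001 0" --pt "-1 0 0 0 0"

```text
clock: 15.25
eef_pos: [538.0, -2.8, 41.7]
eef_rot: [3.142, -0.0, 0.14]
wrist_force: [-1.1, 1.3, 1.7]
finger_gap: 53.6
finger_force: 20.0
```

>>> arm_command --pt "0.6 0 0 0 0" --pt "0.6 0 0 0 0" --pt "0.6 0 0 0 0" --pt "0.6 0 0 0 0" --pt "0.6 0 0 -0.02 0" --pt "0.6 0 0 -0.04 0" --pt "0.6 0 0 -0.04 0" --pt "0.6 0 0 -0.03 0" --pt "-1 -0.003 0.03 0 0" --pt "-1 -0.003 0.03 0 0" --pt "-1 -0.003 0.03 0 0" --pt "-1 -0.002 0.03 0 0" --pt "-1 -0.002 0.03 0 0" --pt "-1 0 0 0.03 0" --pt "-1 0 0 0 0" --pt "-1 0 0 0 0"

```text
clock: 17.25
eef_pos: [546.2, -153.0, 142.4]
eef_rot: [3.141, -0.001, 0.14]
wrist_force: [-0.5, 0.0, -0.1]
finger_gap: 0.8
finger_force: 0.0
```

Run:
```python
from h import *
go(545.2,-153,110,.138); print(manip.read_state()["wrist_force"])
c=cam('top')
print([t[1:5] for t in tins(c)])
```

```text
at [ 546.2 -153.   142.4] yaw 0.140 shift [-0.0011 -0.0001  0.0324] turn 0.002 j6 1.09
[-0.5479138   0.01665051 -0.08876219]
[(722.4, 599.1, 86.8, np.float64(59.8)), (566.4, -330.2, 28.2, np.float64(72.4)), (538.7, -3.2, 27.5, np.float64(87.3)), (501.0, -411.7, 27.7, np.float64(72.8)), (384.0, -447.5, 28.1, np.float64(72.8))]
```

>>> arm_command --pt "-1 -0.001 0 0.02 0" --pt "-1 0 0 0.012 0" --pt "-1 -0.006 0 0.0085 0" --pt "-1 -0.005 0 0.0085 0" --pt "-1 -0.004 0 0.0085 0" --pt "-1 -0.004 0 0.0085 0" --pt "-1 -0.003 0 0.009 0" --pt "-1 -0.002 0 0.009 0" --pt "-1 -0.001 0 0.008 0" --pt "-1 0 0 0.006 0" --pt "-1 0 0 0 0" --pt "-1 0 0 0 0"

```text
clock: 18.8
eef_pos: [519.8, -156.8, 43.2]
eef_rot: [-3.141, 0.001, 0.14]
wrist_force: [-2.5, -1.4, 4.1]
finger_gap: 0.4
finger_force: 2.0
```

>>> arm_command --pt "-1 0 0 0.002 0" --pt "-1 0 0 0.002 0" --pt "-1 0 0 0.002 0" --pt "-1 0 0 0 0" --pt "-1 0 0 0 0"

```text
clock: 19.42
eef_pos: [520.0, -156.9, 38.7]
eef_rot: [3.141, 0.0, 0.14]
wrist_force: [-12.9, 1.6, 23.1]
finger_gap: 1.0
finger_force: 11.6
```

>>> arm_command --pt "-1 0 0 0.001 0" --pt "-1 0 0 0.001 0" --pt "-1 0 0 0 0" --pt "-1 0 0 0 0"

```text
clock: 19.92
eef_pos: [520.1, -156.9, 38.4]
eef_rot: [3.141, -0.0, 0.14]
wrist_force: [-21.1, 3.8, 45.4]
finger_gap: 0.5
finger_force: 22.2
```

>>> arm_command --pt "-1 0 0 -0.005 0" --pt "-1 0.001 0 -0.01 0" --pt "-1 0.003 0 -0.01 0" --pt "-1 0.004 0 -0.01 0" --pt "-1 0.005 0 -0.01 0" --pt "-1 0.006 0 -0.012 0" --pt "-1 0.006 0 -0.014 0" --pt "-1 0 0 -0.03 0" --pt "-1 0 0 -0.03 0" --pt "0.7 0 0 0 0" --pt "0.7 0 0 0 0"

```text
clock: 21.3
eef_pos: [544.7, -153.1, 165.7]
eef_rot: [-3.141, 0.001, 0.14]
wrist_force: [0.3, 0.2, 0.6]
finger_gap: 17.2
finger_force: 0.0
```

Run:
```python
from h import *
c=cam('top');s=cam('scene'); P=cloud(c)
T=tins(c)
print([(t[0],t[1:5]) for t in T])
cv2.imwrite('pics/n2.png',cv2.resize(np.hstack([s['img'][205:305,255:355],c['img'][215:315,280:380]]),None,fx=4,fy=4,interpolation=cv2.INTER_CUBIC))
for p in((538.5,-3.2),(566,-330)):
    d=np.hypot(P[...,0]-p[0],P[...,1]-p[1]); k=P[...,2]
    print(np.median(k[(d<14)&(k>60)&(k<110)]),np.median(k[(d>22)&(d<26)&(k>60)&(k<110)]))
go(538.5,-3,167,.138)
```

```text
[(array([ 68., 203.]), (722.6, 597.3, 76.0, np.float64(59.8))), (array([438., 253.]), (566.1, -330.4, 28.1, np.float64(72.9))), (array([304., 267.]), (538.6, -3.3, 27.5, np.float64(84.5))), (array([474., 278.]), (501.1, -412.3, 28.4, np.float64(72.8))), (array([493., 327.]), (383.8, -447.1, 27.9, np.float64(72.6)))]
85.07418961421263 84.56756352814921
75.9875024883936 70.01673584597916
at [ 544.5 -153.1  165.4] yaw 0.140 shift [ 0.0149 -0.1495 -0.0015] turn 0.002 j6 1.09
```

View pics/n2.png

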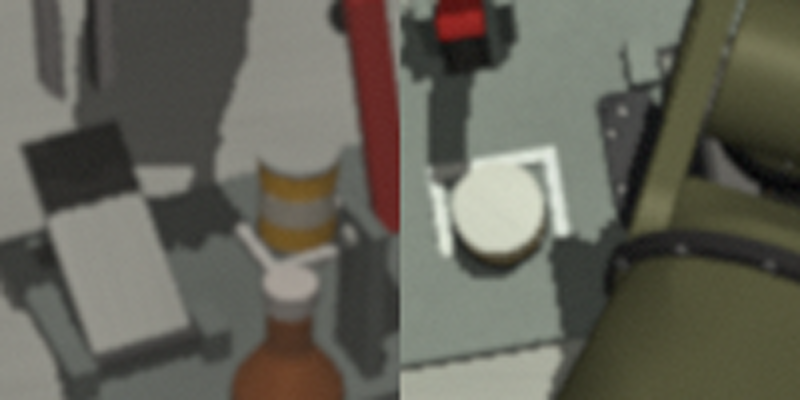

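The lid now stands 0.5 mm above the rim (the unpressed green one stands 6 mm), and the pedal and jaw are up again, so the yellow tin is closed. Now I'll take it to the tray.

>>> arm_command --pt "0.8 0.003 -0.03 0 0" --pt "0.8 0.003 -0.03 0 0" --pt "0.8 0.003 -0.03 0 0" --pt "0.8 0.003 -0.03 0 0" --pt "0.8 0.003 -0.03 0 0" --pt "0.8 0 0 0 0" --pt "0.8 0 0 0.04 0" --pt "0.8 0 0 0.04 0" --pt "0.8 0 0 0.03 0" --pt "0.8 0 0 0.013 0" --pt "0.8 0 0 0 0" --pt "-1 0 0 0 0" --pt "-1 0 0 0 0" --pt "-1 0 0 0 0" --pt "-1 0 0 0 0" --pt "-1 0 0 0 0" --pt "-1 0 0 -0.02 0" --pt "-1 0 0 -0.04 0" --pt "-1 0 0 -0.04 0" --pt "-1 0 0 0 0" --newtons 20

```text
clock: 23.9
eef_pos: [539.9, -2.7, 145.7]
eef_rot: [3.141, -0.004, 0.14]
wrist_force: [-0.4, 0.7, -4.1]
finger_gap: 53.7
finger_force: 20.0
```

Run:
```python
from h import *
go(577,367,142,.138)
c=cam('top'); P=cloud(c)
w=P[225:350,110:205].reshape(-1,3); f=w[(w[:,2]>2.5)&(w[:,2]<9)]; print(len(f),f[:,2].mean())
f=w[(w[:,2]>2.5)&(w[:,2]<25)]
q=c["img"]; g=cv2.cvtColor(q,cv2.COLOR_BGR2GRAY)[225:350,110:205]; m=(g>195).astype(np.uint8)
k,l,st,ce=cv2.connectedComponentsWithStats(m); i=1+st[1:,4].argmax(); print(st[i],ce[i]+[110,225],pix(c,*(ce[i]+[110,225]),5))
```

```text
at [539.9  -2.7 145.7] yaw 0.140 shift [ 0.0882 -0.3609  0.0037] turn 0.002 j6 1.36
3718 4.9119926979806365
[  17   19   59   92 3882] [156.2823287  289.19397218] [501.17530564 380.42699849   5.        ]
```

>>> arm_command --pt "-1 0.008 -0.033 0 0" --pt "-1 0.008 -0.033 0 0" --pt "-1 0.008 -0.033 0 0" --pt "-1 0.008 -0.033 0 0" --pt "-1 0.008 -0.033 0 0" --pt "-1 0.008 -0.033 0 0" --pt "-1 0.008 -0.033 0 0" --pt "-1 0.008 -0.033 0 0" --pt "-1 0.008 -0.033 0 0" --pt "-1 0.008 -0.033 0 0" --pt "-1 0.0075 -0.033 0 0" --pt "-1 0 0 0 0" --pt "-1 0 0 0.04 0" --pt "-1 0 0 0.04 0" --pt "-1 0 0 0.025 0" --pt "-1 0 0 0.005 0" --pt "-1 0 0 0 0" --pt "-1 0 0 0 0"

```text
clock: 26.2
eef_pos: [574.7, 368.4, 32.6]
eef_rot: [3.141, 0.001, 0.139]
wrist_force: [0.5, 0.5, -3.6]
finger_gap: 53.7
finger_force: 20.0
```

>>> arm_command --pt "-1 0 0 0.0012 0" --pt "-1 0 0 0 0" --pt "0.5 0 0 0 0" --pt "0.5 0 0 0 0" --pt "0.5 0 0 0 0" --pt "0.5 0 0 -0.02 0" --pt "0.5 0 0 -0.05 0" --pt "0.5 0 0 -0.06 0" --pt "0.8 -0.04 0.02 0 0" --pt "0.8 -0.04 0.05 0 0" --pt "0.8 -0.04 0.05 0 0" --pt "0.8 -0.04 0.05 0 0" --pt "0.8 0 0.055 0 0" --pt "0.8 0 0.055 0 0" --pt "0.8 0 0.055 0 0" --pt "0.8 0 0.055 0 0" --pt "0.8 0 0.055 0 0" --pt "0.8 0 0.055 0 0" --pt "0.8 0 0.04 0 0" --pt "0.8 0 0 0 0"

```text
clock: 28.7
eef_pos: [494.2, -186.3, 163.4]
eef_rot: [3.141, -0.001, 0.137]
wrist_force: [-0.1, 0.4, 0.1]
finger_gap: 84.9
finger_force: 0.0
```

Run:
```python
from h import *
c=cam('top');print([(t[0],t[1:5]) for t in tins(c)])
go(566.2,-330.3,165,.138)
```

```text
[(array([ 68., 203.]), (723.5, 598.2, 82.0, np.float64(59.8))), (array([361., 245.]), (583.5, -147.7, 37.0, np.float64(71.5))), (array([440., 249.]), (566.9, -330.4, 27.8, np.float64(72.5))), (array([154., 257.]), (574.2, 367.5, 28.9, np.float64(73.9))), (array([474., 278.]), (500.9, -411.4, 27.6, np.float64(72.9))), (array([493., 327.]), (383.3, -447.6, 28.5, np.float64(72.6)))]
at [ 494.1 -184.8  163.2] yaw 0.138 shift [ 0.0514  0.154  -0.0017] turn -0.000 j6 1.01
```

>>> arm_command --pt "0.9 0.013 0.038 0 0" --pt "0.9 0.013 0.038 0 0" --pt "0.9 0.013 0.038 0 0" --pt "0.9 0.0125 0.04 0 0" --pt "0.9 0 0 0 0" --pt "0.9 0 0 0.04 0" --pt "0.9 0 0 0.04 0" --pt "0.9 0 0 0.035 0" --pt "0.9 0 0 0.022 0" --pt "0.9 0 0 0 0" --pt "-1 0 0 0 0" --pt "-1 0 0 0 0" --pt "-1 0 0 0 0" --pt "-1 0 0 0 0" --pt "-1 0 0 0 0" --pt "-1 0 0 -0.02 0" --pt "-1 0 0 -0.04 0" --pt "-1 0 0 -0.04 0" --pt "-1 0 0 -0.04 0" --pt "-1 0 0 0 0" --newtons 20

```text
clock: 31.25
eef_pos: [567.6, -330.1, 169.6]
eef_rot: [3.137, -0.005, 0.14]
wrist_force: [0.7, -0.3, -2.4]
finger_gap: 53.8
finger_force: 20.0
```

Run:
```python
from h import *
go(538.3,-3,165,.138)
```

```text
at [ 567.6 -330.1  169.6] yaw 0.140 shift [ 0.0166 -0.328   0.0033] turn 0.002 j6 0.85
```

>>> arm_command --pt "-1 0 -0.0328 0 0" --pt "-1 0 -0.0328 0 0" --pt "-1 0 -0.0328 0 0" --pt "-1 0 -0.0328 0 0" --pt "-1 0 -0.0328 0 0" --pt "-1 0.003 -0.0328 0 0" --pt "-1 0.003 -0.0328 0 0" --pt "-1 0.003 -0.0328 0 0" --pt "-1 0.004 -0.0328 0 0" --pt "-1 0.0036 -0.0328 0 0" --pt "-1 0 0 0 0" --pt "-1 0 0 0.04 0" --pt "-1 0 0 0.04 0" --pt "-1 0 0 0.03 0" --pt "-1 0 0 0.01 0" --pt "-1 0 0 0 0" --pt "-1 0 0 0 0"

```text
clock: 33.38
eef_pos: [537.9, -2.5, 46.5]
eef_rot: [3.141, -0.002, 0.14]
wrist_force: [-0.3, 0.2, -1.8]
finger_gap: 53.7
finger_force: 20.0
```

Run:
```python
from h import *
go(538.3,-3,43,.138)
```

```text
at [537.9  -2.5  46.5] yaw 0.140 shift [0.0003 0.0005 0.0035] turn 0.002 j6 1.36
```

>>> arm_command --pt "-1 0 0.0005 0.0015 0" --pt "-1 0 0 0.0015 0" --pt "-1 0 0 0 0" --pt "-1 0 0 0 0"

```text
clock: 33.88
eef_pos: [537.4, -2.8, 42.3]
eef_rot: [3.142, -0.0, 0.14]
wrist_force: [-0.5, 0.8, -2.5]
finger_gap: 53.6
finger_force: 20.0
```

>>> arm_command --pt "-1 0 0 0.001 0" --pt "-1 0 0 0 0" --pt "-1 0 0 0 0"

```text
clock: 34.25
eef_pos: [537.3, -2.8, 41.2]
eef_rot: [-3.142, 0.0, 0.14]
wrist_force: [0.7, -0.4, -2.5]
finger_gap: 54.0
finger_force: 20.0
```

>>> arm_command --pt "-1 0 0 0.001 0" --pt "-1 0 0 0.0005 0" --pt "-1 0 0 0 0"

```text
clock: 34.62
eef_pos: [537.5, -2.8, 40.6]
eef_rot: [3.141, -0.0, 0.14]
wrist_force: [-5.7, 0.8, 9.5]
finger_gap: 53.9
finger_force: 20.0
```

>>> arm_command --pt "0.6 0 0 -0.001 0" --pt "0.6 0 0 0 0" --pt "0.6 0 0 0 0" --pt "0.6 0 0 0 0" --pt "0.6 0 0 -0.02 0" --pt "0.6 0 0 -0.04 0" --pt "0.6 0 0 -0.04 0" --pt "0.6 0 0 -0.03 0" --pt "-1 -0.003 0.03 0 0" --pt "-1 -0.003 0.03 0 0" --pt "-1 -0.003 0.03 0 0" --pt "-1 -0.002 0.03 0 0" --pt "-1 -0.002 0.03 0 0" --pt "-1 0 0 0.03 0" --pt "-1 0 0 0 0" --pt "-1 0 0 0 0"

```text
clock: 36.62
eef_pos: [545.7, -152.9, 141.7]
eef_rot: [3.141, -0.001, 0.14]
wrist_force: [-0.4, 0.2, 0.8]
finger_gap: 1.0
finger_force: 0.0
```

Run:
```python
from h import *
c=cam('top');print([(t[0],t[1:5]) for t in tins(c)])
go(545.2,-153,110,.138)
```

```text
[(array([ 68., 203.]), (718.5, 596.5, 80.2, np.float64(59.7))), (array([154., 257.]), (574.2, 368.0, 28.4, np.float64(74.0))), (array([304., 268.]), (536.9, -3.3, 27.7, np.float64(87.1))), (array([474., 278.]), (501.1, -411.7, 27.7, np.float64(72.5))), (array([493., 327.]), (384.2, -447.1, 27.8, np.float64(73.0)))]
at [ 545.9 -153.   141.9] yaw 0.140 shift [-0.0007 -0.0001  0.0319] turn 0.002 j6 1.09
```

>>> arm_command --pt "-1 -0.001 0 0.02 0" --pt "-1 0 0 0.012 0" --pt "-1 -0.006 0 0.0085 0" --pt "-1 -0.005 0 0.0085 0" --pt "-1 -0.004 0 0.0085 0" --pt "-1 -0.004 0 0.0085 0" --pt "-1 -0.003 0 0.009 0" --pt "-1 -0.002 0 0.009 0" --pt "-1 -0.001 0 0.008 0" --pt "-1 0 0 0.006 0" --pt "-1 0 0 0.002 0" --pt "-1 0 0 0.002 0" --pt "-1 0 0 0.0015 0" --pt "-1 0 0 0 0" --pt "-1 0 0 0 0"

```text
clock: 38.55
eef_pos: [519.0, -156.9, 38.7]
eef_rot: [3.142, 0.002, 0.14]
wrist_force: [-15.1, 1.5, 27.8]
finger_gap: 0.4
finger_force: 14.4
```

>>> arm_command --pt "-1 0 0 0.0008 0" --pt "-1 0 0 0 0" --pt "-1 0 0 0 0" --pt "-1 0 0 -0.005 0" --pt "-1 0.001 0 -0.01 0" --pt "-1 0.003 0 -0.01 0" --pt "-1 0.004 0 -0.01 0" --pt "-1 0.005 0 -0.01 0" --pt "-1 0.006 0 -0.012 0" --pt "-1 0.006 0 -0.014 0" --pt "-1 0 0 -0.03 0" --pt "-1 0 0 -0.03 0" --pt "0.7 0 0 0 0" --pt "0.7 0 0 0 0"

```text
clock: 40.3
eef_pos: [544.1, -153.1, 166.7]
eef_rot: [-3.141, 0.001, 0.14]
wrist_force: [-0.1, -0.5, 0.7]
finger_gap: 16.5
finger_force: 0.0
```

```bash
cat >> h.py <<'E'
def lid(c,p):
    P=cloud(c); d=np.hypot(P[...,0]-p[0],P[...,1]-p[1]); k=P[...,2]; o=(k>60)&(k<110)
    print("lid",np.median(k[(d<14)&o]),"rim",np.median(k[(d>22)&(d<26)&o]))
E
python3 - <<'E'
from h import *
c=cam('top'); print([(t[0],t[1:5]) for t in tins(c)]); lid(c,(537,-3.3))
go(537.5,-3,165,.138)
E
```

```text
[(array([ 67., 203.]), (722.9, 596.2, 82.7, np.float64(59.8))), (array([154., 257.]), (574.3, 368.3, 28.7, np.float64(74.0))), (array([304., 268.]), (537.1, -3.4, 27.5, np.float64(84.3))), (array([474., 278.]), (500.5, -411.5, 27.8, np.float64(73.0))), (array([493., 327.]), (384.0, -446.3, 28.6, np.float64(72.9)))]
lid 84.4991381312376 rim 84.25963442932016
at [ 544.  -153.1  166.4] yaw 0.140 shift [ 0.0145 -0.1495  0.0015] turn 0.002 j6 1.09
```

Green is closed too. I'll take it to the tray.

>>> arm_command --pt "0.8 0.003 -0.03 0 0" --pt "0.8 0.003 -0.03 0 0" --pt "0.8 0.003 -0.03 0 0" --pt "0.8 0.003 -0.03 0 0" --pt "0.8 0.0025 -0.0295 0 0" --pt "0.8 0 0 0 0" --pt "0.8 0 0 0.04 0" --pt "0.8 0 0 0.04 0" --pt "0.8 0 0 0.03 0" --pt "0.8 0 0 0.014 0" --pt "0.8 0 0 0 0" --pt "-1 0 0 0 0" --pt "-1 0 0 0 0" --pt "-1 0 0 0 0" --pt "-1 0 0 0 0" --pt "-1 0 0 0 0" --pt "-1 0 0 -0.02 0" --pt "-1 0 0 -0.04 0" --pt "-1 0 0 -0.04 0" --pt "-1 0 0 0 0" --newtons 20

```text
clock: 42.85
eef_pos: [539.0, -3.3, 145.9]
eef_rot: [3.141, -0.004, 0.14]
wrist_force: [0.1, -0.1, -3.7]
finger_gap: 53.6
finger_force: 20.0
```

Run:
```python
from h import *
go(501,379,145,.138)
```

```text
at [539.   -3.3 145.9] yaw 0.140 shift [ 0.0157 -0.3838  0.0005] turn 0.002 j6 1.36
```

>>> arm_command --pt "-1 0.0013 -0.032 0 0" --pt "-1 0.0013 -0.032 0 0" --pt "-1 0.0013 -0.032 0 0" --pt "-1 0.0013 -0.032 0 0" --pt "-1 0.0013 -0.032 0 0" --pt "-1 0.0013 -0.032 0 0" --pt "-1 0.0013 -0.032 0 0" --pt "-1 0.0013 -0.032 0 0" --pt "-1 0.0013 -0.032 0 0" --pt "-1 0.0013 -0.032 0 0" --pt "-1 0.0013 -0.032 0 0" --pt "-1 0.0013 -0.032 0 0" --pt "-1 0 0 0 0" --pt "-1 0 0 0.04 0" --pt "-1 0 0 0.04 0" --pt "-1 0 0 0.025 0" --pt "-1 0 0 0.006 0" --pt "-1 0 0 0 0" --pt "-1 0 0 0 0"

```text
clock: 45.22
eef_pos: [499.7, 378.5, 31.9]
eef_rot: [3.141, 0.001, 0.139]
wrist_force: [0.3, 0.8, -3.0]
finger_gap: 53.6
finger_force: 20.0
```

>>> arm_command --pt "-1 0 0 0.0012 0" --pt "-1 0 0 0 0" --pt "0.5 0 0 0 0" --pt "0.5 0 0 0 0" --pt "0.5 0 0 0 0" --pt "0.5 0 0 -0.02 0" --pt "0.5 0 0 -0.05 0" --pt "0.5 0 0 -0.06 0" --pt "0.8 -0.03 0.03 0 0" --pt "0.8 -0.04 0.05 0 0" --pt "0.8 -0.03 0.05 0 0" --pt "0.8 -0.01 0.05 0 0" --pt "0.8 0 0.055 0 0" --pt "0.8 0 0.055 0 0" --pt "0.8 0 0.055 0 0" --pt "0.8 0 0.055 0 0" --pt "0.8 0 0.055 0 0" --pt "0.8 0 0.055 0 0" --pt "0.8 0 0.05 0 0" --pt "0.8 0 0 0 0"

```text
clock: 47.72
eef_pos: [469.8, -191.9, 162.3]
eef_rot: [3.141, -0.001, 0.136]
wrist_force: [-0.4, 0.7, -0.4]
finger_gap: 84.7
finger_force: 0.0
```

Run:
```python
from h import *
c=cam('top');print([(t[0],t[1:5]) for t in tins(c)])
go(501,-411.6,165,.138)
```

```text
[(array([ 68., 203.]), (730.8, 592.2, 81.2, np.float64(59.8))), (array([363., 246.]), (584.0, -145.5, 38.8, np.float64(73.6))), (array([154., 257.]), (575.3, 367.6, 28.5, np.float64(74.0))), (array([474., 278.]), (501.4, -411.1, 28.5, np.float64(73.2))), (array([149., 288.]), (498.1, 377.2, 28.1, np.float64(74.0))), (array([493., 327.]), (384.2, -447.0, 28.0, np.float64(72.6)))]
at [ 469.7 -190.3  162.1] yaw 0.138 shift [ 0.0007  0.2235 -0.0028] turn -0.000 j6 0.98
```

>>> arm_command --pt "0.9 0 0.037 0 0" --pt "0.9 0 0.037 0 0" --pt "0.9 0 0.037 0 0" --pt "0.9 0 0.037 0 0" --pt "0.9 0 0.037 0 0" --pt "0.9 0.001 0.038 0 0" --pt "0.9 0 0 0 0" --pt "0.9 0 0 0.04 0" --pt "0.9 0 0 0.04 0" --pt "0.9 0 0 0.035 0" --pt "0.9 0 0 0.019 0" --pt "0.9 0 0 0 0" --pt "0.9 0 0 0 0"

```text
clock: 49.4
eef_pos: [502.6, -410.2, 29.1]
eef_rot: [3.14, -0.001, 0.14]
wrist_force: [-0.1, 0.3, 0.9]
finger_gap: 89.2
finger_force: 0.0
```

>>> arm_command --pt "-1 0 0 0 0" --pt "-1 0 0 0 0" --pt "-1 0 0 0 0" --pt "-1 0 0 0 0" --pt "-1 0 0 0 0" --pt "-1 0 0 -0.02 0" --pt "-1 0 0 -0.04 0" --pt "-1 0 0 -0.04 0" --pt "-1 0 0 -0.04 0" --pt "-1 0 0 0 0" --pt "-1 0 0 0 0" --newtons 20

```text
clock: 50.78
eef_pos: [501.4, -409.6, 166.3]
eef_rot: [-3.14, 0.001, 0.14]
wrist_force: [-0.9, -0.2, -3.1]
finger_gap: 53.9
finger_force: 20.0
```

Run:
```python
from h import *
go(538.3,-3,165,.138)
```

```text
at [ 501.4 -409.6  166.3] yaw 0.140 shift [ 0.0932 -0.3975  0.0017] turn 0.002 j6 0.69
```

>>> arm_command --pt "-1 0.0078 -0.0331 0 0" --pt "-1 0.0078 -0.0331 0 0" --pt "-1 0.0078 -0.0331 0 0" --pt "-1 0.0078 -0.0331 0 0" --pt "-1 0.0078 -0.0331 0 0" --pt "-1 0.0078 -0.0331 0 0" --pt "-1 0.0078 -0.0331 0 0" --pt "-1 0.0078 -0.0331 0 0" --pt "-1 0.0078 -0.0331 0 0" --pt "-1 0.0078 -0.0331 0 0" --pt "-1 0.0076 -0.0331 0 0" --pt "-1 0.0076 -0.0331 0 0" --pt "-1 0 0 0 0" --pt "-1 0 0 0.04 0" --pt "-1 0 0 0.04 0" --pt "-1 0 0 0.03 0" --pt "-1 0 0 0.01 0" --pt "-1 0 0 0 0" --pt "-1 0 0 0 0"

```text
clock: 53.15
eef_pos: [539.3, -3.9, 48.4]
eef_rot: [3.141, -0.002, 0.14]
wrist_force: [-0.6, 0.5, -1.6]
finger_gap: 53.5
finger_force: 20.0
```

Run:
```python
from h import *
go(538.3,-3,42.5,.138)
```

```text
at [539.3  -3.9  48.4] yaw 0.140 shift [-0.0009 -0.0011  0.0059] turn 0.002 j6 1.36
```

>>> arm_command --pt "-1 -0.001 -0.001 0.002 0" --pt "-1 0 0 0.002 0" --pt "-1 0 0 0 0" --pt "-1 0 0 0 0"

```text
clock: 53.65
eef_pos: [537.7, -2.9, 43.3]
eef_rot: [3.142, -0.0, 0.14]
wrist_force: [0.0, -0.1, -2.5]
finger_gap: 53.4
finger_force: 20.0
```

>>> arm_command --pt "-1 0 0 0.001 0" --pt "-1 0 0 0 0" --pt "-1 0 0 0 0"

```text
clock: 54.02
eef_pos: [537.8, -2.9, 42.4]
eef_rot: [3.142, -0.0, 0.14]
wrist_force: [-0.8, -0.1, -0.7]
finger_gap: 53.4
finger_force: 20.0
```

Touching down; release and go to the pedal.

>>> arm_command --pt "-1 0 0 0.0005 0" --pt "0.6 0 0 0 0" --pt "0.6 0 0 0 0" --pt "0.6 0 0 0 0" --pt "0.6 0 0 0 0" --pt "0.6 0 0 -0.02 0" --pt "0.6 0 0 -0.04 0" --pt "0.6 0 0 -0.04 0" --pt "0.6 0 0 -0.03 0" --pt "-1 -0.003 0.03 0 0" --pt "-1 -0.003 0.03 0 0" --pt "-1 -0.003 0.03 0 0" --pt "-1 -0.002 0.03 0 0" --pt "-1 -0.002 0.03 0 0" --pt "-1 0 0 0.03 0" --pt "-1 0 0 0 0" --pt "-1 0 0 0 0"

```text
clock: 56.15
eef_pos: [546.0, -153.0, 142.7]
eef_rot: [3.141, -0.001, 0.14]
wrist_force: [0.2, -1.1, 0.7]
finger_gap: 1.0
finger_force: 0.0
```

Run:
```python
from h import *
c=cam('top');print([(t[0],t[1:5]) for t in tins(c)])
go(545.2,-153,110,.138)
```

```text
[(array([ 67., 203.]), (728.2, 592.0, 84.5, np.float64(59.8))), (array([154., 257.]), (574.1, 368.4, 28.4, np.float64(73.9))), (array([304., 268.]), (537.0, -3.9, 27.7, np.float64(87.9))), (array([149., 288.]), (497.7, 378.0, 28.3, np.float64(74.1))), (array([493., 327.]), (384.1, -447.0, 27.8, np.float64(72.5)))]
at [ 546.1 -153.   142.9] yaw 0.140 shift [-0.0009 -0.0002  0.0329] turn 0.002 j6 1.09
```

>>> arm_command --pt "-1 -0.001 0 0.02 0" --pt "-1 0 0 0.013 0" --pt "-1 -0.006 0 0.0085 0" --pt "-1 -0.005 0 0.0085 0" --pt "-1 -0.004 0 0.0085 0" --pt "-1 -0.004 0 0.0085 0" --pt "-1 -0.003 0 0.009 0" --pt "-1 -0.002 0 0.009 0" --pt "-1 -0.001 0 0.008 0" --pt "-1 0 0 0.006 0" --pt "-1 0 0 0.002 0" --pt "-1 0 0 0.002 0" --pt "-1 0 0 0.0015 0" --pt "-1 0 0 0 0" --pt "-1 0 0 0 0"

```text
clock: 58.08
eef_pos: [519.2, -157.0, 38.6]
eef_rot: [3.142, 0.002, 0.14]
wrist_force: [-14.4, 1.8, 28.2]
finger_gap: 0.6
finger_force: 14.4
```

>>> arm_command --pt "-1 0 0 0.0008 0" --pt "-1 0 0 0 0" --pt "-1 0 0 0 0" --pt "-1 0 0 -0.005 0" --pt "-1 0.001 0 -0.01 0" --pt "-1 0.003 0 -0.01 0" --pt "-1 0.004 0 -0.01 0" --pt "-1 0.005 0 -0.01 0" --pt "-1 0.006 0 -0.012 0" --pt "-1 0.006 0 -0.014 0" --pt "-1 0 0 -0.03 0" --pt "-1 0 0 -0.03 0" --pt "0.7 0 0 0 0" --pt "0.7 0 0 0 0"

```text
clock: 59.82
eef_pos: [544.4, -153.2, 166.7]
eef_rot: [-3.141, 0.001, 0.14]
wrist_force: [-0.9, -0.5, -0.2]
finger_gap: 17.0
finger_force: 0.0
```

Run:
```python
from h import *
c=cam('top'); print([(t[0],t[1:5]) for t in tins(c)]); lid(c,(537,-3.5))
go(537.5,-3.5,165,.138)
```

```text
[(array([ 67., 203.]), (734.5, 596.4, 80.2, np.float64(59.8))), (array([154., 257.]), (574.0, 367.5, 28.6, np.float64(74.1))), (array([304., 268.]), (536.9, -3.6, 27.5, np.float64(84.4))), (array([149., 288.]), (497.6, 378.4, 28.4, np.float64(74.0))), (array([493., 327.]), (383.8, -447.3, 28.2, np.float64(72.6)))]
lid 84.63321900887627 rim 84.37345303113148
at [ 544.3 -153.1  166.4] yaw 0.140 shift [ 0.0142 -0.1491  0.0015] turn 0.002 j6 1.09
```

>>> arm_command --pt "0.8 0.003 -0.03 0 0" --pt "0.8 0.003 -0.03 0 0" --pt "0.8 0.003 -0.03 0 0" --pt "0.8 0.003 -0.03 0 0" --pt "0.8 0.002 -0.029 0 0" --pt "0.8 0 0 0 0" --pt "0.8 0 0 0.04 0" --pt "0.8 0 0 0.04 0" --pt "0.8 0 0 0.03 0" --pt "0.8 0 0 0.014 0" --pt "0.8 0 0 0 0" --pt "-1 0 0 0 0" --pt "-1 0 0 0 0" --pt "-1 0 0 0 0" --pt "-1 0 0 0 0" --pt "-1 0 0 0 0" --pt "-1 0 0 -0.02 0" --pt "-1 0 0 -0.04 0" --pt "-1 0 0 -0.04 0" --pt "-1 0 0 0 0" --newtons 20

```text
clock: 62.38
eef_pos: [538.8, -3.9, 145.8]
eef_rot: [3.141, -0.004, 0.14]
wrist_force: [0.1, -0.3, -3.9]
finger_gap: 53.8
finger_force: 20.0
```

Run:
```python
from h import *
go(426,388.5,145,.138)
```

```text
at [538.8  -3.9 145.8] yaw 0.140 shift [-5.700e-02 -4.043e-01  1.000e-04] turn 0.002 j6 1.36
```

>>> arm_command --pt "-1 -0.0047 -0.0337 0 0" --pt "-1 -0.0047 -0.0337 0 0" --pt "-1 -0.0047 -0.0337 0 0" --pt "-1 -0.0047 -0.0337 0 0" --pt "-1 -0.0047 -0.0337 0 0" --pt "-1 -0.0047 -0.0337 0 0" --pt "-1 -0.0047 -0.0337 0 0" --pt "-1 -0.0047 -0.0337 0 0" --pt "-1 -0.0047 -0.0337 0 0" --pt "-1 -0.0047 -0.0337 0 0" --pt "-1 -0.0047 -0.0337 0 0" --pt "-1 -0.0047 -0.0337 0 0" --pt "-1 0 0 0 0" --pt "-1 0 0 0.04 0" --pt "-1 0 0 0.04 0" --pt "-1 0 0 0.025 0" --pt "-1 0 0 0.006 0" --pt "-1 0 0 0 0" --pt "-1 0 0 0 0"

```text
clock: 64.75
eef_pos: [425.5, 388.0, 31.8]
eef_rot: [3.141, 0.001, 0.139]
wrist_force: [-0.8, 0.4, -2.6]
finger_gap: 54.0
finger_force: 20.0
```

>>> arm_command --pt "-1 0 0 0.0012 0" --pt "-1 0 0 0 0" --pt "0.5 0 0 0 0" --pt "0.5 0 0 0 0" --pt "0.5 0 0 0 0" --pt "0.5 0 0 -0.02 0" --pt "0.5 0 0 -0.05 0" --pt "0.5 0 0 -0.06 0" --pt "0.5 0 0.03 -0.03 0" --pt "0.5 -0.03 0.05 0 0" --pt "0.5 -0.03 0.05 0 0" --pt "0.5 0 0.05 0 0" --pt "0.5 0 0.05 0 0" --pt "0.5 0 0 0 0" --pt "0.5 0 0 0 0"

```text
clock: 66.62
eef_pos: [398.3, 153.0, 191.4]
eef_rot: [-3.141, -0.0, 0.139]
wrist_force: [0.8, 1.0, 0.3]
finger_gap: 70.2
finger_force: 0.0
```

Run:
```python
from h import *
c=cam('top');s=cam('scene');print([(t[0],t[1:5]) for t in tins(c)])
for p in((574,368),(498,378),(425,387)): lid(c,p)
B=(220,228,275,262);print(ptr(c,c['img'],B,'y',29),ptr(c,c['img'],B,'r',29))
cv2.imwrite('pics/end.png',np.vstack([cv2.resize(c['img'][120:345,110:500],(520,300)),cv2.resize(s['img'][180:340,130:500],(520,225))]))
```

```text
[(array([ 68., 203.]), (726.2, 597.9, 85.1, np.float64(59.9))), (array([363., 245.]), (581.7, -147.8, 36.5, np.float64(72.6))), (array([154., 257.]), (573.6, 367.5, 28.6, np.float64(74.1))), (array([149., 288.]), (498.6, 377.6, 28.1, np.float64(73.8))), (array([144., 319.]), (423.2, 387.8, 28.8, np.float64(74.0))), (array([493., 327.]), (384.3, -446.5, 28.4, np.float64(72.8))), (array([309., 472.]), (56.9, -0.4, 54.5, np.float64(72.4)))]
lid 74.6443304246958 rim 73.71634664224484
lid 74.5440140067542 rim 74.24887731767228
lid 74.08410214906758 rim 74.34070154319932
(18, 'x 101.0 y 135.97 xr 86.5..113.1', 'axis slope', np.float64(0.03)) (15, 'x 63.6 y 135.42 xr 59.8..68.2', 'axis slope', np.float64(0.05))
```

View pics/end.png

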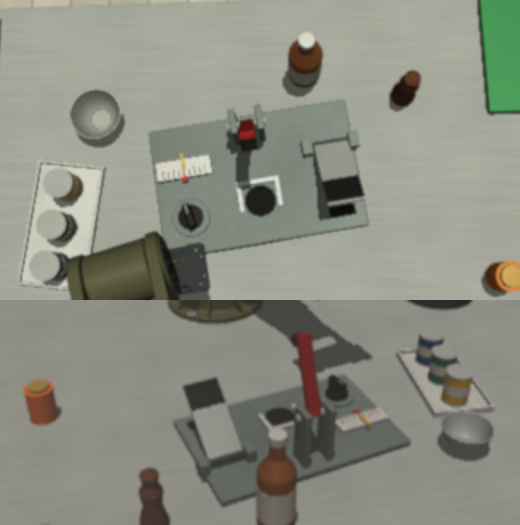

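All three closed tins stand upright on the tray. The pointer is on the mark, the nest is empty, and the pedal and jaw are up. The bowl, bottle and mill are unmoved.

```bash
python3 -c "
from cell import ticket
print(ticket.sign_off())"
```

```text
the job is handed in; nothing more can be done
None
```

The job is handed in: the pointer is on the red mark (within about 0.5 mm), the yellow, green and blue tins are pressed closed and stand upright on the tray, and the bowl, oil bottle, pepper mill and orange look-alike were not touched; one pedal press peaked at 45 N at the fingertips (the 40 N limit is for the arm and gripper body).

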